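# Check a tin's height with the bridge gauge

### The job

Check the height of the small food tin with the green-and-white label with the bridge gauge: lift the gauge by its black grip, lower it gently over the tin so that it straddles it, with the sprung foot resting on about the middle of the tin's top and both legs standing flat on the table, then let go and leave it there. Do not drop the gauge, and leave the tin and the black-capped spice jar standing where they are.

Things in the scene. Friction and masses are not known exactly. Their poses are not given: they have to be found in the camera images.
- gauge: Bridge gauge, loose, 0.5 kg, upright. Origin: centre of underside, on the table; z up, y from leg to leg. Two grey metal legs, inner faces y = +-50 mm, outer +-64, feet 64 mm long in x; open to +x and -x. Crossbar 44 x 120 mm, z 95 to 109. Black grip block on its middle, 34 (x) x 30 (y) mm, z 109 to 165: grip across y near z 140. White scale on the grip's -x face. Starting yaw up to 40 degrees.
- gauge_foot (a joint): Gauge's sprung foot, slide in m, up positive: 0 free, at most 0.036. Steel disc 20 mm across on the gauge's centre line (x = y = 0); underside 50 mm above the underside of the legs at 0, so with the legs on the table it reads part height minus 50 mm. Its spring pushes with 1.2 N at 0 and 2.5 N at 0.022, less than the gauge's weight.
- tin: The part to check: small food tin with bare metal ends, its label green on one side and mostly white on the other, standing upright, loose, 57 mm in diameter and 72 mm tall, 0.3 to 0.5 kg. Origin: centre of its underside, z up. Under the gauge it makes the foot joint read about 0.022.
- jar: Bystander, not to be measured: dark spice jar with a black screw cap, standing upright, loose, 51 mm in diameter and 81 mm tall. Origin: centre of its underside, z up.
There are look-alikes about, which are no part of the job. What is shaped like the tin but blue is not meant.

How it is judged:
By the outcome, as a careful person would: the job done as asked, in the order asked, and still so for the second after the job is handed in, with the robot touching nothing.
It also fails if it takes over 38 s, if anything falls off the work surface, if the arm or the gripper's body presses on something with over 40 N, if the wrist force passes 120 N, or if a joint passes its speed limit or range.

### The arm

A 6-joint arm with a two-finger parallel gripper is mounted at the origin on a cart in front of the work surface, level with it; the furniture and walls round the work are solid. World frame = base frame: x ahead of the robot, y to its left, z up, the work surface at z = 0. Lengths are in m, angles in rad, forces in N, time in s.
With the tool pointing down it reaches from about 0.4 to 0.825 m from the base axis. Payload 7 kg.
Tool frame: the origin (TCP) lies on the centre line of the jaws, within the pads' length; the fingertips stand 22 mm ahead of it and the grasp point (between the pads) lies 3 mm ahead of it (arm.tcp_to_tips is the distance from the TCP to the fingertips, in m); z points along the fingers, y is the line along which they close (so a half turn about z gives the same grasp; the last joint's range is limited). The gripper opens to 88 mm and grips with 3 to 60 N. Pads are 19 mm wide; open, the fingers measure 130 mm over their backs; the gripper's body (78 mm by 193 mm) begins 47 mm behind the grasp point.
Start: joints at [-0.841, 0.359, 0.012, 0, -1.224, -0.288], TCP at [0.289, -0.61, 0.209] pointing down, gripper open.
Joint ranges: [-3.07, 3.07], [-1.43, 2.12], [-1.02, 1.25], [-3.03, 1.67], [-3.05, -0], [-3.03, 3.03]. Speed limits (rad/s): [2.39, 2.39, 3.01, 3.14, 3.14, 3.14].

### API

Orientations are given as [roll, pitch, yaw] about the fixed x, y, z axes, in that order (R = Rz(yaw) Ry(pitch) Rx(roll)).
In Python, from station import arm gives the robot as it stands.
- The arm moves only by the tool jog_arm, never from a script. Its argument "targets" is a list of rows, each an object of numbers: "dx", "dy", "dz": the shift along the tool's x, y, z in mm; "rx", "ry", "rz": the turn, a rotation vector about the tool's x, y, z in rad; "gripper": the closure, from 0 (fully open) to 1 (shut). In form: [{"dx": .., "dy": .., "dz": .., "rx": .., "ry": .., "rz": .., "gripper": ..}, ...]. A call has exactly 8 rows; each row is the pose to reach, as a shift and turn from the pose commanded when the call began, along the tool's axes at that moment; what a row does not reach only later rows make up. A row lasts 1/12 s, in which the tool goes at most 41.7 mm and 7.16 degrees, less where a joint would pass 70% of its speed; a pose out of reach is approached as far as the arm can. A call with a gripper value outside its range is refused whole. The fingers move at their own pace and stop on an object; "force" is the grip in N (left out, the last holds). Time passes only in rows, so rows that repeat a pose let the fingers close, or fill a call up. It gives the time, the measured TCP pose, the force, the opening and the grip force at its end, in the units of the state.
- arm.get_state(): the state, without advancing time (a new reading comes with each control period).
- arm.grab_frame(name): name is "scene" or "side" or "wrist"; returns a dict with "frame" (384x512x3 uint8, red, green, blue), "z_map" (384x512 float32, m along the optical axis (not along the pixel's ray), 0 where there is no reading), "fx", "fy", "cx", "cy" (pixels), "view" (4x4, takes a point from world to camera coordinates). Camera axes: x right, y down, z forward; pixel columns grow to the right and rows downward; lengths in m; the calibration is good to about 2 mm. A picture is of the moment at which its call begins.
- arm.job_done(): hands the job in; it is judged then, once.
The state is a dict: "t": time; "q": joint angles; "qd": joint speeds; "joint_efforts": joint torques, N m; "eef_pos": TCP position; "ee_rot": TCP orientation; "force": force on the tool from outside, world axes, zero at the start; "moment": the same for the moment, N m; "width": finger opening in m; "gripper_force": force on a finger pad.
Only numpy, scipy, OpenCV 4.12 (cv2) and the standard library are available. Lean on these libraries where they do the work, as an engineer would, in place of code of your own. Each camera call takes 0.05 s, during which the arm holds its last target. There are 200 camera calls.

## Working session

There is one attempt and no reset: what is moved stays moved. The work goes in short steps, Python scripts to look and compute and a tool call to move; the robot and the scene stay as the last step left them, time stands still between calls to the robot, and variables do not carry over. Pictures are saved under pics/ and viewed, at most 10 in all, crops included, and the job is handed in when it is done.

Besides the shell and the picture viewer there is one more tool, called after ">>>" by a JSON object that holds its "name" and its "arguments", one argument or row to a line. jog_arm: Moves the arm, as the interface text tells. Its arguments: {"type":"object","properties":{"targets":{"type":"array","items":{"type":"object","properties":{"dx":{"type":"number"},"dy":{"type":"number"},"dz":{"type":"number"},"rx":{"type":"number"},"ry":{"type":"number"},"rz":{"type":"number"},"gripper":{"type":"number"}}}},"force":{"type":"number"}},"required":["targets"]}

```bash
mkdir -p pics
cat > h.py <<'E'
import numpy as np, cv2, pickle
from station import arm
def cap(n,tag):
    f=arm.grab_frame(n); pickle.dump(f,open(f'pics/{tag}.pkl','wb')); cv2.imwrite(f'pics/{tag}.png',f['frame'][:,:,::-1]); return f
def pts(f):
    z=f['z_map']; v,u=np.mgrid[:z.shape[0],:z.shape[1]]
    P=np.stack([(u-f['cx'])/f['fx']*z,(v-f['cy'])/f['fy']*z,z,np.ones_like(z)],-1)
    W=P@np.linalg.inv(f['view']).T; W=W[...,:3]; W[z<=0]=np.nan; return W
E
python3 - <<'E'
from h import *
a=cap('scene','scene0');b=cap('side','side0')
print(arm.get_state())
cv2.imwrite('pics/both0.png',cv2.resize(np.vstack([a['frame'],b['frame']])[:,:,::-1],(400,600)) if 0 else np.vstack([cv2.resize(x['frame'],(400,300),interpolation=cv2.INTER_AREA) for x in (a,b)])[:,:,::-1])
E
```

```text
{'t': 0.1, 'q': array([-8.40916056e-01,  3.59287027e-01,  1.11403632e-02, -2.76101739e-04,
       -1.22406672e+00, -2.88110976e-01]), 'qd': array([ 0.00045477, -0.00268659,  0.00099998,  0.00056478,  0.00031713,
       -0.0007211 ]), 'joint_efforts': array([-1.21684901e-03, -5.84163415e+01,  2.93753475e+01,  7.01552600e+00,
        1.01990064e-02, -6.95363315e-05]), 'eef_pos': array([ 0.28836684, -0.60980165,  0.20783608]), 'ee_rot': array([ 3.14016025e+00, -1.53807609e-04, -2.69991726e+00]), 'force': array([ 0.02354893, -0.36810726, -0.00751103]), 'moment': array([-0.03588957, -0.00090767,  0.01538747]), 'gripper_force': 0.0, 'width': 0.08793946649598855}
```

View pics/scene0.png

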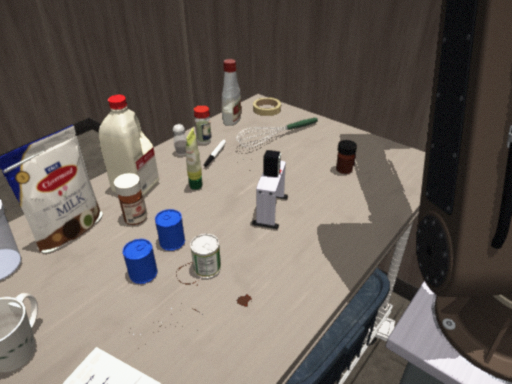

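View pics/side0.png

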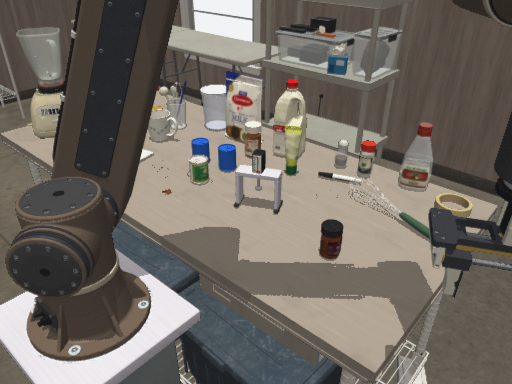

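Scene view: the green-and-white tin is at (206,256). It has a bare metal lid and matches the small tin in the side view at (199,170). The look-alikes are the blue cans at (141,260) and (170,230), which are excluded by colour. The gauge is at (270,190) and the black-capped jar at (346,157).

Run:
```python
from h import *
a=pickle.load(open('pics/scene0.pkl','rb'));b=pickle.load(open('pics/side0.pkl','rb'))
def rep(n,W,box,zl,zh):
    u0,v0,u1,v1=box; P=W[v0:v1,u0:u1].reshape(-1,3); P=P[(P[:,2]>zl)&(P[:,2]<zh)]
    if len(P)<5: print(n,len(P));return
    c,s,ang=cv2.minAreaRect((P[:,:2]*1000).astype(np.float32))
    print(n,len(P),'med',np.median(P,0).round(4),'rect',np.round(c,1),np.round(s,1),round(ang,1),'zmax',P[:,2].max().round(4))
for n,f,B in (('scene',a,dict(tin=(188,230,224,280),gauge=(250,145,295,232),jar=(333,138,360,176),b1=(155,205,187,250),b2=(122,235,158,285))),('side',b,dict(tin=(187,153,212,186),gauge=(230,147,287,214),jar=(317,218,346,260)))):
    W=pts(f)
    rep(n+' tin',W,B['tin'],.066,.08); rep(n+' jar',W,B['jar'],.075,.09)
    rep(n+' bar',W,B['gauge'],.104,.113); rep(n+' grip',W,B['gauge'],.125,.175); rep(n+' griptop',W,B['gauge'],.161,.175); rep(n+' barall',W,B['gauge'],.09,.113)
    if n=='scene':
        rep('b1',W,B['b1'],.06,.09);rep('b2',W,B['b2'],.06,.09)
        # everything taller than 15mm near
        P=W.reshape(-1,3)
c=np.hstack([cv2.resize(a['frame'][140:290,115:295],(400,333),interpolation=cv2.INTER_CUBIC),cv2.resize(b['frame'][135:221,180:292],(400,333),interpolation=cv2.INTER_CUBIC)])
cv2.imwrite('pics/crop1.png',c[:,:,::-1])
```

```text
scene tin 481 med [0.5155 0.2459 0.0683] rect [515.3 245.1] [56.4 56.5] 82.6 zmax 0.0737
scene jar 173 med [ 0.4761 -0.2498  0.0804] rect [ 478.4 -252.7] [47.5 50. ] 30.6 zmax 0.0832
scene bar 348 med [0.5128 0.0426 0.1079] rect [526.6  16.1] [ 43.7 119.7] 25.6 zmax 0.113
scene grip 357 med [0.5211 0.0229 0.1519] rect [525.5  15.4] [35.6 31.6] 21.3 zmax 0.1665
scene griptop 116 med [0.5258 0.0166 0.1637] rect [527.1  14.5] [32.8 29.1] 22.6 zmax 0.1665
scene barall 473 med [0.5107 0.0493 0.1074] rect [526.5  16.1] [ 43.7 119.9] 25.5 zmax 0.113
b1 464 med [0.6292 0.2408 0.0679] rect [631.2 239. ] [55.2 58. ] 69.3 zmax 0.073
b2 584 med [0.6045 0.3398 0.0679] rect [606.2 338.8] [55.4 56.4] 39.4 zmax 0.0739
side tin 136 med [0.5174 0.2451 0.0681] rect [516.3 244.3] [56.6 55.6] 10.6 zmax 0.0736
side jar 246 med [ 0.474  -0.2566  0.0803] rect [ 476.8 -255.2] [48.5 49.2] 24.0 zmax 0.0835
side bar 321 med [0.5211 0.0008 0.1076] rect [525.1  10.3] [ 49.4 121.1] 26.5 zmax 0.1129
side grip 235 med [0.516 0.004 0.151] rect [526.2  10.9] [40.7 29.3] 24.3 zmax 0.1657
side griptop 65 med [0.5244 0.0106 0.1635] rect [528.2  12.8] [35.7 27.5] 24.3 zmax 0.1657
side barall 472 med [ 0.5196 -0.0007  0.1068] rect [609.8  44.8] [228.6 120.6] 22.5 zmax 0.1129
```

View pics/crop1.png

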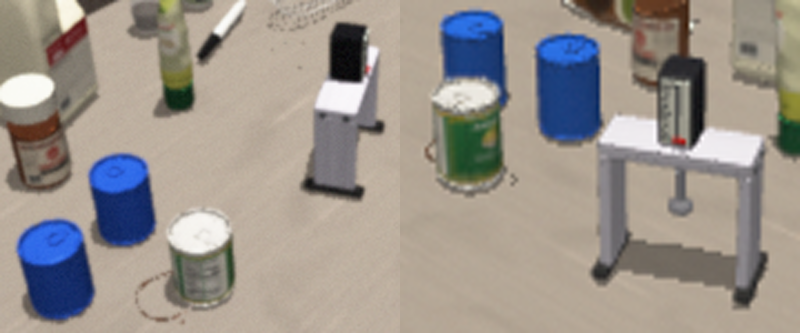

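The crop confirms it: the bare-ended can with the green/white label at crop (200,257) is the tin, at world (0.516, 0.245). The gauge is at (0.527, 0.015) with yaw about 25°, and the tool is already aligned with it. I'm moving above the grip.

>>> {"name": "jog_arm", "arguments": {
  "targets": [
    {"dx": -10,"dy": 10,"dz": -10},
    {"dx": -30,"dy": 30,"dz": -25},
    {"dx": -55,"dy": 53,"dz": -25},
    {"dx": -80,"dy": 77,"dz": -25},
    {"dx": -105,"dy": 101,"dz": -25},
    {"dx": -130,"dy": 125,"dz": -25},
    {"dx": -155,"dy": 149,"dz": -25},
    {"dx": -180,"dy": 173,"dz": -25}
  ]
}}

```text
invalid input at $.targets[0]: expected keys dx, dy, dz, rx, ry, rz, gripper
```

>>> {"name": "jog_arm", "arguments": {
  "targets": [
    {"dx": -25,"dy": 24},
    {"dx": -50,"dy": 48},
    {"dx": -75,"dy": 72},
    {"dx": -100,"dy": 96},
    {"dx": -125,"dy": 120},
    {"dx": -150,"dy": 144},
    {"dx": -175,"dy": 168},
    {"dx": -200,"dy": 192}
  ]
}}

```text
invalid input at $.targets[0]: expected keys dx, dy, dz, rx, ry, rz, gripper
```

>>> {"name": "jog_arm", "arguments": {
  "targets": [
    {"dx": -25,"dy": 24},
    {"dx": -50,"dy": 48},
    {"dx": -70,"dy": 68},
    {"dx": -85,"dy": 82},
    {"dx": -95,"dy": 92},
    {"dx": -102,"dy": 98},
    {"dx": -102,"dy": 98},
    {"dx": -102,"dy": 98}
  ]
}}

```text
invalid input at $.targets[0]: expected keys dx, dy, dz, rx, ry, rz, gripper
```

Run:
```python
from h import *
f=cap('wrist','w1'); s=arm.get_state(); print(s['eef_pos'],s['ee_rot'],s['q'])
W=pts(f)
def rep(n,zl,zh,r=.1):
    P=W.reshape(-1,3); P=P[(P[:,2]>zl)&(P[:,2]<zh)&(np.hypot(P[:,0]-.527,P[:,1]-.015)<r)]
    if len(P)<5: print(n,len(P));return
    c,sz,ang=cv2.minAreaRect((P[:,:2]*1000).astype(np.float32)); print(n,len(P),np.round(c,1),np.round(sz,1),round(ang,1))
rep('bar',.104,.113);rep('griptop',.16,.17,.04)
```

```text
[ 0.28840585 -0.60984934  0.20795011] [ 3.14031879e+00 -1.26083670e-04 -2.69990872e+00] [-8.40908968e-01  3.59217445e-01  1.12907373e-02 -2.56442199e-04
 -1.22412679e+00 -2.88116227e-01]
bar 0
griptop 0
```

View pics/w1.png

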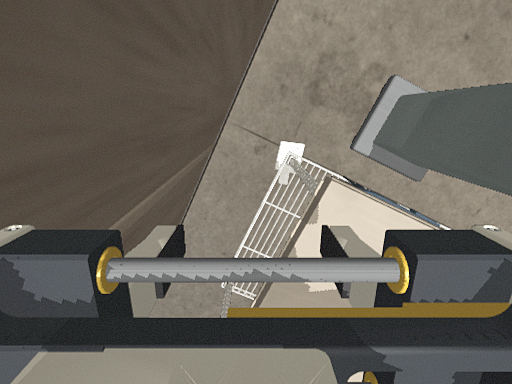

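The calls were refused because every row needs all the keys. The wrist picture shows only the start position, with the floor and table edge and no gauge in view. I'm sending the moves again.

>>> {"name": "jog_arm", "arguments": {
  "targets": [
    {"dx": -10,"dy": 10,"dz": -10,"rx": 0,"ry": 0,"rz": 0,"gripper": 0},
    {"dx": -30,"dy": 30,"dz": -25,"rx": 0,"ry": 0,"rz": 0,"gripper": 0},
    {"dx": -55,"dy": 53,"dz": -25,"rx": 0,"ry": 0,"rz": 0,"gripper": 0},
    {"dx": -80,"dy": 77,"dz": -25,"rx": 0,"ry": 0,"rz": 0,"gripper": 0},
    {"dx": -105,"dy": 101,"dz": -25,"rx": 0,"ry": 0,"rz": 0,"gripper": 0},
    {"dx": -130,"dy": 125,"dz": -25,"rx": 0,"ry": 0,"rz": 0,"gripper": 0},
    {"dx": -155,"dy": 149,"dz": -25,"rx": 0,"ry": 0,"rz": 0,"gripper": 0},
    {"dx": -180,"dy": 173,"dz": -25,"rx": 0,"ry": 0,"rz": 0,"gripper": 0}
  ]
}}

```text
t: 0.82
eef_pos: [0.3775, -0.3748, 0.2341]
ee_rot: [-3.141, 0.0, -2.7]
force: [1.1, -0.2, -0.6]
width: 0.0876
gripper_force: 0.0
```

>>> {"name": "jog_arm", "arguments": {
  "targets": [
    {"dx": -25,"dy": 24,"dz": 0,"rx": 0,"ry": 0,"rz": 0,"gripper": 0},
    {"dx": -50,"dy": 48,"dz": 0,"rx": 0,"ry": 0,"rz": 0,"gripper": 0},
    {"dx": -75,"dy": 72,"dz": 0,"rx": 0,"ry": 0,"rz": 0,"gripper": 0},
    {"dx": -100,"dy": 96,"dz": 0,"rx": 0,"ry": 0,"rz": 0,"gripper": 0},
    {"dx": -125,"dy": 120,"dz": 0,"rx": 0,"ry": 0,"rz": 0,"gripper": 0},
    {"dx": -150,"dy": 144,"dz": 0,"rx": 0,"ry": 0,"rz": 0,"gripper": 0},
    {"dx": -175,"dy": 168,"dz": 0,"rx": 0,"ry": 0,"rz": 0,"gripper": 0},
    {"dx": -200,"dy": 192,"dz": 0,"rx": 0,"ry": 0,"rz": 0,"gripper": 0}
  ]
}}

```text
t: 1.48
eef_pos: [0.476, -0.1157, 0.2343]
ee_rot: [-3.141, 0.001, -2.7]
force: [1.0, -0.5, 0.0]
width: 0.0876
gripper_force: 0.0
```

>>> {"name": "jog_arm", "arguments": {
  "targets": [
    {"dx": -25,"dy": 24,"dz": 0,"rx": 0,"ry": 0,"rz": 0,"gripper": 0},
    {"dx": -50,"dy": 48,"dz": 0,"rx": 0,"ry": 0,"rz": 0,"gripper": 0},
    {"dx": -70,"dy": 68,"dz": 0,"rx": 0,"ry": 0,"rz": 0,"gripper": 0},
    {"dx": -85,"dy": 82,"dz": 0,"rx": 0,"ry": 0,"rz": 0,"gripper": 0},
    {"dx": -95,"dy": 92,"dz": 0,"rx": 0,"ry": 0,"rz": 0,"gripper": 0},
    {"dx": -102,"dy": 98,"dz": 0,"rx": 0,"ry": 0,"rz": 0,"gripper": 0},
    {"dx": -102,"dy": 98,"dz": 0,"rx": 0,"ry": 0,"rz": 0,"gripper": 0},
    {"dx": -102,"dy": 98,"dz": 0,"rx": 0,"ry": 0,"rz": 0,"gripper": 0}
  ]
}}

```text
t: 2.15
eef_pos: [0.5261, 0.0143, 0.2336]
ee_rot: [3.142, -0.0, -2.699]
force: [0.5, -0.2, -0.6]
width: 0.0875
gripper_force: 0.0
```

Run:
```python
from h import *
f=cap('wrist','w2'); s=arm.get_state(); print(s['t'],s['eef_pos'],s['ee_rot'],s['q'],s['force'])
W=pts(f)
def rep(n,zl,zh,r=.1):
    P=W.reshape(-1,3); P=P[(P[:,2]>zl)&(P[:,2]<zh)&(np.hypot(P[:,0]-.527,P[:,1]-.015)<r)]
    if len(P)<5: print(n,len(P));return
    c,sz,ang=cv2.minAreaRect((P[:,:2]*1000).astype(np.float32)); print(n,len(P),np.round(c,1),np.round(sz,1),round(ang,1))
rep('bar',.104,.113);rep('griptop',.16,.17,.04)
```

```text
2.2 [0.52593933 0.01385612 0.23365147] [ 3.14155910e+00 -3.84794468e-04 -2.70013275e+00] [ 3.99479522e-01  9.65332244e-02 -2.74296195e-01 -1.86390646e-05
 -1.20035277e+00 -1.52880920e+00] [-0.75866316 -1.04117037  0.17363092]
bar 2820 [527.9  12.9] [ 43.6 123.1] 25.5
griptop 1047 [526.5  12.3] [33.9 29.5] 25.7
```

View pics/w2.png

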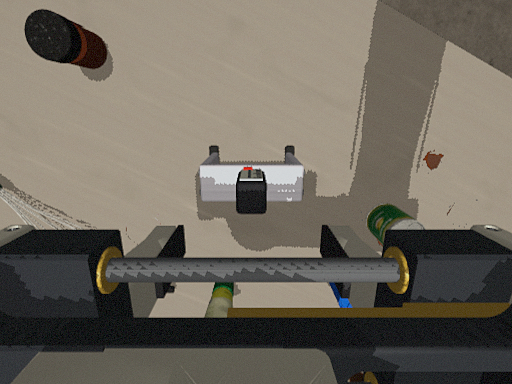

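The wrist view shows the gauge centred between the jaws, with the grip at (251,190), aligned to within 0.5° and about 1 mm. I'm descending and gripping.

>>> {"name": "jog_arm", "arguments": {
  "targets": [
    {"dx": 0,"dy": -1,"dz": 10,"rx": 0,"ry": 0,"rz": 0,"gripper": 0},
    {"dx": 0,"dy": -1,"dz": 25,"rx": 0,"ry": 0,"rz": 0,"gripper": 0},
    {"dx": 0,"dy": -1,"dz": 42,"rx": 0,"ry": 0,"rz": 0,"gripper": 0},
    {"dx": 0,"dy": -1,"dz": 58,"rx": 0,"ry": 0,"rz": 0,"gripper": 0},
    {"dx": 0,"dy": -1,"dz": 72,"rx": 0,"ry": 0,"rz": 0,"gripper": 0},
    {"dx": 0,"dy": -1,"dz": 83,"rx": 0,"ry": 0,"rz": 0,"gripper": 0},
    {"dx": 0,"dy": -1,"dz": 90,"rx": 0,"ry": 0,"rz": 0,"gripper": 0},
    {"dx": 0,"dy": -1,"dz": 90,"rx": 0,"ry": 0,"rz": 0,"gripper": 0}
  ]
}}

```text
t: 2.87
eef_pos: [0.5254, 0.0125, 0.1418]
ee_rot: [3.141, -0.003, -2.701]
force: [-0.4, -0.2, -0.4]
width: 0.0876
gripper_force: 0.0
```

>>> {"name": "jog_arm", "arguments": {
  "targets": [
    {"dx": 0,"dy": 0,"dz": 0,"rx": 0,"ry": 0,"rz": 0,"gripper": 0.3},
    {"dx": 0,"dy": 0,"dz": 0,"rx": 0,"ry": 0,"rz": 0,"gripper": 0.5},
    {"dx": 0,"dy": 0,"dz": 0,"rx": 0,"ry": 0,"rz": 0,"gripper": 0.6},
    {"dx": 0,"dy": 0,"dz": 0,"rx": 0,"ry": 0,"rz": 0,"gripper": 0.7},
    {"dx": 0,"dy": 0,"dz": 0,"rx": 0,"ry": 0,"rz": 0,"gripper": 0.8},
    {"dx": 0,"dy": 0,"dz": 0,"rx": 0,"ry": 0,"rz": 0,"gripper": 0.9},
    {"dx": 0,"dy": 0,"dz": 0,"rx": 0,"ry": 0,"rz": 0,"gripper": 1},
    {"dx": 0,"dy": 0,"dz": 0,"rx": 0,"ry": 0,"rz": 0,"gripper": 1}
  ],
  "force": 30
}}

```text
t: 3.53
eef_pos: [0.5268, 0.0136, 0.1438]
ee_rot: [3.142, 0.0, -2.7]
force: [0.9, 0.3, 0.9]
width: 0.0399
gripper_force: 0.0
```

>>> {"name": "jog_arm", "arguments": {
  "targets": [
    {"dx": 0,"dy": 0,"dz": 0,"rx": 0,"ry": 0,"rz": 0,"gripper": 1},
    {"dx": 0,"dy": 0,"dz": 0,"rx": 0,"ry": 0,"rz": 0,"gripper": 1},
    {"dx": 0,"dy": 0,"dz": 0,"rx": 0,"ry": 0,"rz": 0,"gripper": 1},
    {"dx": 0,"dy": 0,"dz": 0,"rx": 0,"ry": 0,"rz": 0,"gripper": 1},
    {"dx": 0,"dy": 0,"dz": 0,"rx": 0,"ry": 0,"rz": 0,"gripper": 1},
    {"dx": 0,"dy": 0,"dz": 0,"rx": 0,"ry": 0,"rz": 0,"gripper": 1},
    {"dx": 0,"dy": 0,"dz": 0,"rx": 0,"ry": 0,"rz": 0,"gripper": 1},
    {"dx": 0,"dy": 0,"dz": 0,"rx": 0,"ry": 0,"rz": 0,"gripper": 1}
  ]
}}

```text
t: 4.2
eef_pos: [0.5268, 0.0135, 0.1437]
ee_rot: [-3.141, 0.0, -2.7]
force: [1.2, -1.4, -0.4]
width: 0.0288
gripper_force: 30.0
```

Gripped at 28.8 mm width with 30 N. I'm lifting, then carrying it over the tin.

>>> {"name": "jog_arm", "arguments": {
  "targets": [
    {"dx": 0,"dy": 0,"dz": -5,"rx": 0,"ry": 0,"rz": 0,"gripper": 1},
    {"dx": 0,"dy": 0,"dz": -15,"rx": 0,"ry": 0,"rz": 0,"gripper": 1},
    {"dx": 0,"dy": 0,"dz": -30,"rx": 0,"ry": 0,"rz": 0,"gripper": 1},
    {"dx": 0,"dy": 0,"dz": -48,"rx": 0,"ry": 0,"rz": 0,"gripper": 1},
    {"dx": 0,"dy": 0,"dz": -66,"rx": 0,"ry": 0,"rz": 0,"gripper": 1},
    {"dx": 0,"dy": 0,"dz": -84,"rx": 0,"ry": 0,"rz": 0,"gripper": 1},
    {"dx": 0,"dy": 0,"dz": -98,"rx": 0,"ry": 0,"rz": 0,"gripper": 1},
    {"dx": 0,"dy": 0,"dz": -105,"rx": 0,"ry": 0,"rz": 0,"gripper": 1}
  ]
}}

```text
t: 4.87
eef_pos: [0.5271, 0.0138, 0.251]
ee_rot: [-3.142, 0.002, -2.7]
force: [0.4, -0.3, -5.9]
width: 0.0293
gripper_force: 30.0
```

>>> {"name": "jog_arm", "arguments": {
  "targets": [
    {"dx": -2,"dy": 5,"dz": 0,"rx": 0,"ry": 0,"rz": 0,"gripper": 1},
    {"dx": -6,"dy": 15,"dz": 0,"rx": 0,"ry": 0,"rz": 0,"gripper": 1},
    {"dx": -12,"dy": 29,"dz": 0,"rx": 0,"ry": 0,"rz": 0,"gripper": 1},
    {"dx": -19,"dy": 45,"dz": 0,"rx": 0,"ry": 0,"rz": 0,"gripper": 1},
    {"dx": -26,"dy": 62,"dz": 0,"rx": 0,"ry": 0,"rz": 0,"gripper": 1},
    {"dx": -33,"dy": 79,"dz": 0,"rx": 0,"ry": 0,"rz": 0,"gripper": 1},
    {"dx": -40,"dy": 96,"dz": 0,"rx": 0,"ry": 0,"rz": 0,"gripper": 1},
    {"dx": -47,"dy": 113,"dz": 0,"rx": 0,"ry": 0,"rz": 0,"gripper": 1}
  ]
}}

```text
t: 5.53
eef_pos: [0.5197, 0.1373, 0.247]
ee_rot: [3.141, -0.003, -2.7]
force: [-0.1, -0.4, -5.7]
width: 0.0291
gripper_force: 30.0
```

>>> {"name": "jog_arm", "arguments": {
  "targets": [
    {"dx": -7,"dy": 17,"dz": 0,"rx": 0,"ry": 0,"rz": 0,"gripper": 1},
    {"dx": -14,"dy": 34,"dz": 0,"rx": 0,"ry": 0,"rz": 0,"gripper": 1},
    {"dx": -21,"dy": 51,"dz": 0,"rx": 0,"ry": 0,"rz": 0,"gripper": 1},
    {"dx": -28,"dy": 68,"dz": 0,"rx": 0,"ry": 0,"rz": 0,"gripper": 1},
    {"dx": -34,"dy": 82,"dz": 0,"rx": 0,"ry": 0,"rz": 0,"gripper": 1},
    {"dx": -39,"dy": 94,"dz": 0,"rx": 0,"ry": 0,"rz": 0,"gripper": 1},
    {"dx": -42,"dy": 101,"dz": 0,"rx": 0,"ry": 0,"rz": 0,"gripper": 1},
    {"dx": -42,"dy": 101,"dz": 0,"rx": 0,"ry": 0,"rz": 0,"gripper": 1}
  ]
}}

```text
t: 6.2
eef_pos: [0.5155, 0.2466, 0.2479]
ee_rot: [-3.142, -0.001, -2.699]
force: [0.4, -0.5, -5.6]
width: 0.029
gripper_force: 30.0
```

```bash
cat > m.py <<'E'
from h import *
def run(tag,dz):
    F={n:cap(n,f'{n}_{tag}') for n in('scene','side','wrist')}; s=arm.get_state(); print(s['t'],s['eef_pos'],s['ee_rot'],s['force'],s['width'],s['gripper_force'])
    def rep(n,W,zl,zh,c0,r):
        P=W.reshape(-1,3); P=P[(P[:,2]>zl)&(P[:,2]<zh)&(np.hypot(P[:,0]-c0[0],P[:,1]-c0[1])<r)]
        if len(P)<5: print(n,len(P));return
        c,sz,ang=cv2.minAreaRect((P[:,:2]*1000).astype(np.float32)); print(n,len(P),np.round(c,1),np.round(sz,1),round(ang,1),'z',np.percentile(P[:,2],[5,50,95]).round(4))
    for n,f in F.items():
        W=pts(f); rep(n+' tin',W,.066,.076,(.516,.245),.04); rep(n+' bar',W,.104+dz,.113+dz,s['eef_pos'],.075); rep(n+' bottom',W,.0+dz+.002,.03+dz,s['eef_pos'],.075); rep(n+' jar',W,.075,.09,(.477,-.253),.04)
    return F
E
python3 - <<'E'
from m import *
F=run('c',.105)
c=np.hstack([cv2.resize(F[n]['frame'][v-75:v+75,u-90:u+90],(400,333),interpolation=cv2.INTER_CUBIC) for n,u,v in(('scene',210,210),('side',200,150))])
cv2.imwrite('pics/crop2.png',c[:,:,::-1])
E
```

```text
6.35 [0.51552895 0.24454337 0.24846853] [-3.14132003e+00 -6.76115328e-04 -2.69997135e+00] [-0.64484189  0.61554211 -5.43447032] 0.02915611336255151 29.997016489505768
scene tin 252 [509.  234.7] [31.2 57.3] 51.1 z [0.0665 0.0684 0.0712]
scene bar 656 [515.7 247.7] [ 44.3 119.5] 26.0 z [0.2101 0.2122 0.2139]
scene bottom 572 [515.5 247.8] [ 63.2 127.7] 25.1 z [0.1083 0.1172 0.1334]
scene jar 176 [ 477.5 -251.7] [48.  48.5] 37.5 z [0.0764 0.0804 0.0824]
side tin 142 [516.1 245.1] [60.2 54.8] 78.4 z [0.0664 0.0682 0.0711]
side bar 230 [514.9 242.7] [ 48.6 121.5] 26.4 z [0.2095 0.2121 0.2142]
side bottom 185 [514.  241.9] [ 64.5 127.8] 23.5 z [0.1081 0.1178 0.1334]
side jar 245 [ 476.9 -254.9] [49.9 47.9] 31.7 z [0.0769 0.0805 0.082 ]
wrist tin 1039 [508.5 241. ] [40.1 55.1] 25.4 z [0.0677 0.0694 0.0722]
wrist bar 4667 [514.1 243.7] [ 40.2 123.6] 25.4 z [0.2119 0.2139 0.2151]
wrist bottom 423 [502.4 237.9] [ 33.5 127.3] 25.4 z [0.1101 0.1133 0.1327]
wrist jar 0
```

View pics/crop2.png

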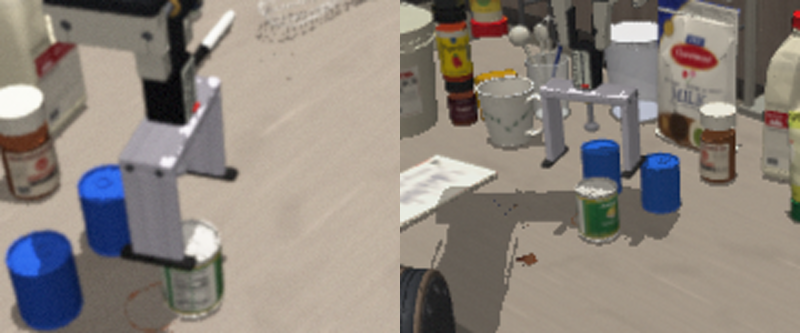

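The gauge hangs level about 105 mm up. It is centred over the tin to within about 2 mm in both views, with tin lid at crop (208,238) and (600,187). I'm lowering it slowly.

>>> {"name": "jog_arm", "arguments": {
  "targets": [
    {"dx": 0,"dy": 0,"dz": 4,"rx": 0,"ry": 0,"rz": 0,"gripper": 1},
    {"dx": 0,"dy": 0,"dz": 12,"rx": 0,"ry": 0,"rz": 0,"gripper": 1},
    {"dx": 0,"dy": 0,"dz": 22,"rx": 0,"ry": 0,"rz": 0,"gripper": 1},
    {"dx": 0,"dy": 0,"dz": 33,"rx": 0,"ry": 0,"rz": 0,"gripper": 1},
    {"dx": 0,"dy": 0,"dz": 44,"rx": 0,"ry": 0,"rz": 0,"gripper": 1},
    {"dx": 0,"dy": 0,"dz": 55,"rx": 0,"ry": 0,"rz": 0,"gripper": 1},
    {"dx": 0,"dy": 0,"dz": 64,"rx": 0,"ry": 0,"rz": 0,"gripper": 1},
    {"dx": 0,"dy": 0,"dz": 70,"rx": 0,"ry": 0,"rz": 0,"gripper": 1}
  ]
}}

```text
t: 7.02
eef_pos: [0.5152, 0.2446, 0.1768]
ee_rot: [-3.141, -0.002, -2.7]
force: [-0.4, -0.9, -5.0]
width: 0.0289
gripper_force: 30.0
```

>>> {"name": "jog_arm", "arguments": {
  "targets": [
    {"dx": 0,"dy": 0,"dz": 4,"rx": 0,"ry": 0,"rz": 0,"gripper": 1},
    {"dx": 0,"dy": 0,"dz": 8,"rx": 0,"ry": 0,"rz": 0,"gripper": 1},
    {"dx": 0,"dy": 0,"dz": 12,"rx": 0,"ry": 0,"rz": 0,"gripper": 1},
    {"dx": 0,"dy": 0,"dz": 16,"rx": 0,"ry": 0,"rz": 0,"gripper": 1},
    {"dx": 0,"dy": 0,"dz": 20,"rx": 0,"ry": 0,"rz": 0,"gripper": 1},
    {"dx": 0,"dy": 0,"dz": 24,"rx": 0,"ry": 0,"rz": 0,"gripper": 1},
    {"dx": 0,"dy": 0,"dz": 28,"rx": 0,"ry": 0,"rz": 0,"gripper": 1},
    {"dx": 0,"dy": 0,"dz": 30,"rx": 0,"ry": 0,"rz": 0,"gripper": 1}
  ]
}}

```text
t: 7.68
eef_pos: [0.5158, 0.2451, 0.1483]
ee_rot: [3.142, 0.0, -2.7]
force: [-0.2, -0.0, -3.5]
width: 0.0293
gripper_force: 30.0
```

Run:
```python
from m import *
run('d',.004)
```

```text
7.8333 [0.5158859  0.24515763 0.14874689] [-3.14153703e+00  2.92674625e-04 -2.69966874e+00] [-0.5863697   0.72061444 -3.38126851] 0.028948261192785513 29.99869018793106
scene tin 166 [499.3 237.4] [21.6 52.7] 29.0 z [0.0667 0.0688 0.0716]
scene bar 636 [515.8 246.7] [ 44.5 121.5] 25.6 z [0.1097 0.1125 0.1143]
scene bottom 512 [515.5 246.4] [ 62.4 128.1] 25.8 z [0.0076 0.0157 0.0319]
scene jar 173 [ 477.7 -253.1] [47.4 50.4] 1.1 z [0.0763 0.0806 0.0825]
side tin 121 [515.  243.5] [57.  54.1] 67.9 z [0.0663 0.0683 0.0727]
side bar 249 [515.8 242.1] [ 49.2 123.1] 25.8 z [0.1088 0.1118 0.1141]
side bottom 312 [515.6 242.7] [ 60.9 128.3] 24.5 z [0.0079 0.0186 0.0324]
side jar 247 [ 477.  -255.8] [47.2 48.6] 77.2 z [0.0766 0.0802 0.0822]
wrist tin 627 [497.5 235.8] [16.7 49.5] 25.4 z [0.0679 0.0697 0.0725]
wrist bar 4731 [514.7 244.1] [ 39.9 123.9] 25.2 z [0.1113 0.1141 0.1152]
wrist bottom 570 [503.8 238.3] [ 33.1 127.6] 25.3 z [0.0095 0.014  0.0315]
wrist jar 0
```

The foot is on the tin: the wrist load dropped by about 2 N, which matches the spring. About 5 mm remains, so I'm easing it down.

>>> {"name": "jog_arm", "arguments": {
  "targets": [
    {"dx": 0,"dy": 0,"dz": 0.6,"rx": 0,"ry": 0,"rz": 0,"gripper": 1},
    {"dx": 0,"dy": 0,"dz": 1.2,"rx": 0,"ry": 0,"rz": 0,"gripper": 1},
    {"dx": 0,"dy": 0,"dz": 1.8,"rx": 0,"ry": 0,"rz": 0,"gripper": 1},
    {"dx": 0,"dy": 0,"dz": 2.4,"rx": 0,"ry": 0,"rz": 0,"gripper": 1},
    {"dx": 0,"dy": 0,"dz": 3,"rx": 0,"ry": 0,"rz": 0,"gripper": 1},
    {"dx": 0,"dy": 0,"dz": 3.5,"rx": 0,"ry": 0,"rz": 0,"gripper": 1},
    {"dx": 0,"dy": 0,"dz": 4,"rx": 0,"ry": 0,"rz": 0,"gripper": 1},
    {"dx": 0,"dy": 0,"dz": 4,"rx": 0,"ry": 0,"rz": 0,"gripper": 1}
  ]
}}

```text
t: 8.5
eef_pos: [0.5157, 0.2451, 0.1446]
ee_rot: [-3.142, -0.0, -2.7]
force: [-0.4, 0.7, -2.3]
width: 0.0292
gripper_force: 30.0
```

>>> {"name": "jog_arm", "arguments": {
  "targets": [
    {"dx": 0,"dy": 0,"dz": 0.2,"rx": 0,"ry": 0,"rz": 0,"gripper": 1},
    {"dx": 0,"dy": 0,"dz": 0.4,"rx": 0,"ry": 0,"rz": 0,"gripper": 1},
    {"dx": 0,"dy": 0,"dz": 0.6,"rx": 0,"ry": 0,"rz": 0,"gripper": 1},
    {"dx": 0,"dy": 0,"dz": 0.8,"rx": 0,"ry": 0,"rz": 0,"gripper": 1},
    {"dx": 0,"dy": 0,"dz": 1,"rx": 0,"ry": 0,"rz": 0,"gripper": 1},
    {"dx": 0,"dy": 0,"dz": 1,"rx": 0,"ry": 0,"rz": 0,"gripper": 1},
    {"dx": 0,"dy": 0,"dz": 1,"rx": 0,"ry": 0,"rz": 0,"gripper": 1},
    {"dx": 0,"dy": 0,"dz": 1,"rx": 0,"ry": 0,"rz": 0,"gripper": 1}
  ]
}}

```text
t: 9.17
eef_pos: [0.5158, 0.2451, 0.1437]
ee_rot: [-3.142, 0.0, -2.7]
force: [0.2, 0.7, -2.8]
width: 0.029
gripper_force: 30.0
```

>>> {"name": "jog_arm", "arguments": {
  "targets": [
    {"dx": 0,"dy": 0,"dz": 0.2,"rx": 0,"ry": 0,"rz": 0,"gripper": 1},
    {"dx": 0,"dy": 0,"dz": 0.4,"rx": 0,"ry": 0,"rz": 0,"gripper": 1},
    {"dx": 0,"dy": 0,"dz": 0.6,"rx": 0,"ry": 0,"rz": 0,"gripper": 1},
    {"dx": 0,"dy": 0,"dz": 0.8,"rx": 0,"ry": 0,"rz": 0,"gripper": 1},
    {"dx": 0,"dy": 0,"dz": 1,"rx": 0,"ry": 0,"rz": 0,"gripper": 1},
    {"dx": 0,"dy": 0,"dz": 1,"rx": 0,"ry": 0,"rz": 0,"gripper": 1},
    {"dx": 0,"dy": 0,"dz": 1,"rx": 0,"ry": 0,"rz": 0,"gripper": 1},
    {"dx": 0,"dy": 0,"dz": 1,"rx": 0,"ry": 0,"rz": 0,"gripper": 1}
  ]
}}

```text
t: 9.83
eef_pos: [0.5162, 0.2452, 0.1435]
ee_rot: [-3.141, 0.001, -2.699]
force: [-0.6, -0.9, 5.7]
width: 0.0295
gripper_force: 30.0
```

Both legs are on the table (+5.7 N). I'm releasing and retreating straight up.

>>> {"name": "jog_arm", "arguments": {
  "targets": [
    {"dx": 0,"dy": 0,"dz": -0.5,"rx": 0,"ry": 0,"rz": 0,"gripper": 1},
    {"dx": 0,"dy": 0,"dz": -0.6,"rx": 0,"ry": 0,"rz": 0,"gripper": 0.6},
    {"dx": 0,"dy": 0,"dz": -0.6,"rx": 0,"ry": 0,"rz": 0,"gripper": 0.4},
    {"dx": 0,"dy": 0,"dz": -0.6,"rx": 0,"ry": 0,"rz": 0,"gripper": 0.2},
    {"dx": 0,"dy": 0,"dz": -0.6,"rx": 0,"ry": 0,"rz": 0,"gripper": 0},
    {"dx": 0,"dy": 0,"dz": -0.6,"rx": 0,"ry": 0,"rz": 0,"gripper": 0},
    {"dx": 0,"dy": 0,"dz": -0.6,"rx": 0,"ry": 0,"rz": 0,"gripper": 0},
    {"dx": 0,"dy": 0,"dz": -0.6,"rx": 0,"ry": 0,"rz": 0,"gripper": 0}
  ]
}}

```text
t: 10.5
eef_pos: [0.5157, 0.2451, 0.1432]
ee_rot: [3.142, -0.0, -2.7]
force: [0.3, 0.1, 0.1]
width: 0.0697
gripper_force: 0.0
```

>>> {"name": "jog_arm", "arguments": {
  "targets": [
    {"dx": 0,"dy": 0,"dz": 0,"rx": 0,"ry": 0,"rz": 0,"gripper": 0},
    {"dx": 0,"dy": 0,"dz": 0,"rx": 0,"ry": 0,"rz": 0,"gripper": 0},
    {"dx": 0,"dy": 0,"dz": 0,"rx": 0,"ry": 0,"rz": 0,"gripper": 0},
    {"dx": 0,"dy": 0,"dz": 0,"rx": 0,"ry": 0,"rz": 0,"gripper": 0},
    {"dx": 0,"dy": 0,"dz": 0,"rx": 0,"ry": 0,"rz": 0,"gripper": 0},
    {"dx": 0,"dy": 0,"dz": -3,"rx": 0,"ry": 0,"rz": 0,"gripper": 0},
    {"dx": 0,"dy": 0,"dz": -8,"rx": 0,"ry": 0,"rz": 0,"gripper": 0},
    {"dx": 0,"dy": 0,"dz": -15,"rx": 0,"ry": 0,"rz": 0,"gripper": 0}
  ]
}}

```text
t: 11.17
eef_pos: [0.5156, 0.2449, 0.1584]
ee_rot: [-3.141, -0.001, -2.7]
force: [-0.1, -0.1, -0.3]
width: 0.0874
gripper_force: 0.0
```

>>> {"name": "jog_arm", "arguments": {
  "targets": [
    {"dx": 0,"dy": 0,"dz": -12,"rx": 0,"ry": 0,"rz": 0,"gripper": 0},
    {"dx": 0,"dy": 0,"dz": -25,"rx": 0,"ry": 0,"rz": 0,"gripper": 0},
    {"dx": 0,"dy": 0,"dz": -40,"rx": 0,"ry": 0,"rz": 0,"gripper": 0},
    {"dx": 0,"dy": 0,"dz": -55,"rx": 0,"ry": 0,"rz": 0,"gripper": 0},
    {"dx": 0,"dy": 0,"dz": -70,"rx": 0,"ry": 0,"rz": 0,"gripper": 0},
    {"dx": 0,"dy": 0,"dz": -85,"rx": 0,"ry": 0,"rz": 0,"gripper": 0},
    {"dx": 0,"dy": 0,"dz": -95,"rx": 0,"ry": 0,"rz": 0,"gripper": 0},
    {"dx": 0,"dy": 0,"dz": -100,"rx": 0,"ry": 0,"rz": 0,"gripper": 0}
  ]
}}

```text
t: 11.83
eef_pos: [0.5163, 0.2454, 0.2605]
ee_rot: [3.141, 0.003, -2.7]
force: [0.2, -0.2, 0.1]
width: 0.0877
gripper_force: 0.0
```

Run:
```python
from m import *
F=run('e',0)
c=np.hstack([cv2.resize(F[n]['frame'][v-60:v+60,u-72:u+72],(400,333),interpolation=cv2.INTER_CUBIC) for n,u,v in(('scene',210,240),('side',200,160))])
cv2.imwrite('pics/crop3.png',c[:,:,::-1])
```

```text
11.9833 [0.51559931 0.24509129 0.2582193 ] [ 3.14126057e+00  1.82712300e-04 -2.69984275e+00] [ 0.05492353 -0.16249034  0.04024479] 0.08768531608798863 0.0
scene tin 142 [498.5 237.9] [20.4 50.9] 25.1 z [0.0664 0.0686 0.0711]
scene bar 625 [516.2 245.8] [ 44.  121.6] 25.1 z [0.1056 0.108  0.1099]
scene bottom 517 [525.3 251.9] [ 85.5 127.5] 25.5 z [0.0032 0.0118 0.0283]
scene jar 173 [ 478.3 -253.1] [48.  47.5] 29.4 z [0.0762 0.0804 0.0823]
side tin 113 [516.4 243.5] [55.5 55.9] 84.1 z [0.0663 0.0687 0.0731]
side bar 234 [514.8 243.6] [ 48.8 121.6] 23.8 z [0.1051 0.1075 0.1099]
side bottom 316 [515.  240.5] [ 68.  125.2] 20.9 z [0.0031 0.0145 0.0282]
side jar 246 [ 476.5 -255.8] [49.3 49. ] 10.3 z [0.0765 0.0803 0.0822]
wrist tin 234 [496.4 234.7] [12.9 46.6] 25.6 z [0.0678 0.0697 0.0723]
wrist bar 2478 [517.  244.7] [ 43.7 122.8] 25.5 z [0.1076 0.1093 0.1105]
wrist bottom 248 [500.  236.5] [ 23.8 127.2] 25.9 z [0.0054 0.0091 0.0263]
wrist jar 0
```

View pics/crop3.png

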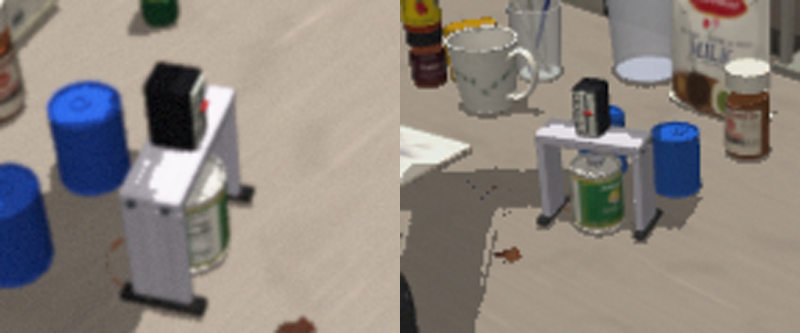

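The gauge straddles the tin, with its bar at z 0.108 (flat) and its centre within about 2 mm of the tin's. The red pointer on the scale has risen (crop (588,113)). The tin and jar are unmoved and the gripper is clear.

```bash
python3 -c "
from station import arm
print(arm.job_done())"
```

```text
the job is handed in; nothing more can be done
None
```

The bridge gauge now straddles the green-and-white tin, with both legs flat on the table and the foot within about 2 mm of the middle of the tin's top; the tin and jar did not move, and I handed the job in at about 12 s.

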